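# Fasten the full pastry carrier

## Robot

A 6-joint arm with a two-finger parallel gripper is mounted at the origin on the work surface. World frame = base frame: x ahead of the robot, y to its left, z up, the work surface at z = 0. Lengths are in m, angles in rad, forces in N, time in s.
With the tool pointing down it reaches from about 0.25 to 0.775 m from the base axis. Payload 4 kg.
Tool frame: the origin (TCP) lies at the centre of the arm's flange, where the gripper is bolted on; the fingertips stand 199 mm ahead of it and the grasp point (between the pads) lies 180 mm ahead of it (robot.tcp_to_tips is the distance from the TCP to the fingertips, in m); z points along the fingers, y is the line along which they close (so a half turn about z gives the same grasp; the last joint's range is limited). The gripper opens to 94 mm and grips with 3 to 60 N. Pads are 16 mm wide; open, the fingers measure 119 mm over their backs; the gripper's body (75 mm by 177 mm) begins 78 mm behind the grasp point.
Start: joints at [-1.422, 0.087, 1.371, -0, 1.684, -0.103], TCP at [0.137, -0.533, 0.405] pointing down, gripper open.
Joint ranges: [-3.1, 3.1], [-0.76, 2.03], [0.27, 2.55], [-1.08, 4.22], [0.17, 2.65], [-2.57, 2.57]. Speed limits (rad/s): [2.79, 2.79, 3.14, 3.14, 3.14, 3.14].

## Interface

Orientations are given as [roll, pitch, yaw] about the fixed x, y, z axes, in that order (R = Rz(yaw) Ry(pitch) Rx(roll)).
In Python, from bench import telemetry, snapshot, ticket, robot gives the robot as it stands.
- The arm moves only by the tool apply_moves, never from a script. Its argument "moves" is a list that holds one entry, the list of rows, each a list of 5 numbers: the shift along the tool's x, y, z in units of 50 mm (1.0 is 50 mm), then the turn about the tool's z in units of 10 degrees (1.0 is 10 degrees), then the closure, from 0 (fully open) to 1 (shut). A call has 1 to 10 rows; each row is the pose to reach, as a shift and turn from the pose commanded when the call began, along the tool's axes at that moment; what a row does not reach only later rows make up. A row lasts 1/8 s, in which the tool goes at most 62.5 mm and 10.7 degrees, less where a joint would pass 70% of its speed; a pose out of reach is approached as far as the arm can. A call with a gripper value outside its range is refused whole. The fingers move at their own pace and stop on an object; the grip force is fixed at half the most. Time passes only in rows, so rows that repeat a pose let the fingers close. It gives the time, the measured TCP pose, the force, the opening and the grip force at its end, in the units of the state.
- telemetry.get_obs(): the state, without advancing time (a new reading comes with each control period).
- snapshot(name): name is "side" or "top"; returns a dict with "image" (400x640x3 uint8, red, green, blue), "fovy" (degrees; the focal length in pixels is half the picture's height over the tangent of half this angle, whatever the lens; pixels are square), "cx", "cy" (the principal point, pixels), "R" (3x3) and "t" (3): a world point X has camera coordinates R X + t. Camera axes: x right, y down, z forward; pixel columns grow to the right and rows downward; lengths in m; the calibration is good to about 2 mm. A picture is of the moment at which its call begins. There is no depth.
- ticket.close_job(): hands the job in; it is judged then, once.
The state is a dict: "time": time; "joint_positions": joint angles; "qvel": joint speeds; "joint_torque": joint torques, N m; "tool_pos": TCP position; "ee_rot": TCP orientation; "wrist_force": force on the tool from outside, world axes, zero at the start; "wrist_torque": the same for the moment, N m; "width": finger opening in m; "finger_force": force on a finger pad.
Only numpy, scipy, OpenCV 4.12 (cv2) and the standard library are available. Lean on these libraries where they do the work, as an engineer would, in place of code of your own. Each camera call takes 0.05 s, during which the arm holds its last target. There are 200 camera calls.

## Task

The orange pastry carrier is packed and ready to go: press its lid fully shut, then swing its steel hasp over the catch on the lid until it lies flat on the lid. Leave the lid and hasp of the blue carrier, which is still being filled, as they are.

Things in the scene. Friction and masses are not known exactly. Their poses are not given: they have to be found in the camera images.
- orange_carrier: Orange plastic box fixed to the table, its front turned roughly away from the robot, left or right of the blue one. 140 mm deep (its x) by 200 wide (its y) by 80 high; 10 mm lid of the same outline, top at z = 90 mm when shut. Origin: centre of the underside; z up; -x is the front, with the hasp. Lid hinge: along y at the rear rim, x = 70, z = 80 mm.
- orange_lid (a joint): Angle of the orange lid in rad: 0 = shut, grows as its front edge rises (range 0 to 1.2). It stands ajar at the start, 0.35 to 0.65. A stiff hinge: it stays where it is left, and is pushed down by about 2 to 4 N near the front edge; no spring.
- orange_hasp (a joint): Angle of the orange carrier's hasp in rad about its hinge: 0 = shut, flat on the lid pointing to the rear; 1.57 = upright; above that it leans out forward, away from the box (range 0 to 2.6). It starts leaning out at 1.8 to 2.3. It stays where it is left (friction hinge, about 1 N at its free end swings it), no spring and no click.
- orange_hasp_hinge (a point): Middle of the orange hasp's hinge, whose axis runs along the box's y: at x = -78, y = 0, z = 92 mm of the box. The hasp is a steel strap 40 mm wide, 55 long from here, 4 thick, with a slot 16 to 32 mm from here. Shut, it points along the box's +x with its upper face at z = 96 mm. Axes as the box's.
- orange_catch (a point): Foot of the catch on the orange lid's top: a small brass loop 11 mm high that stands in the hasp's slot when both are shut; then at x = -54, y = 0, z = 90 mm of the box, loop top at z = 101 mm.
- blue_lid_edge (a point): Middle of the front edge of the lid of the blue carrier: a box of the same build and size in blue with its own hasp and lid open in the same way, which must be left alone. The point lies at mid-thickness of the lid.
- blue_hasp_tip (a point): Middle of the free end of the blue carrier's hasp, which must be left alone.
Things that resemble listed ones, but are neither listed nor needed, are in the scene too. Leave any red look-alike of the orange_carrier alone.

How it is judged:
On the way:
1. the orange lid is shut while its hasp is still swung out (value of joint orange_lid below 0.07 rad and value of joint orange_hasp above 1 rad), for 0.2 s.
At the end, for the whole second after the job is handed in: The orange lid is shut (within 0.07 rad, 10 mm at its front edge) and the orange hasp lies over the catch (within 0.18 rad, about 10 degrees, of flat on the lid); the blue carrier's lid and hasp are where they were (value of joint orange_lid below 0.07 rad and value of joint orange_hasp below 0.18 rad); the robot touches nothing.
It fails at once if the blue carrier's lid or hasp is moved by more than 20 mm (distance of any of blue_lid_edge, blue_hasp_tip from where it was at the start of the episode above 0.02 m).
It also fails if it takes over 40 s, if anything falls off the work surface, if the arm or the gripper's body presses on something with over 40 N, if the wrist force passes 120 N, or if a joint passes its speed limit or range.

## Working session

There is one attempt and no reset: what is moved stays moved. The work goes in short steps, Python scripts to look and compute and a tool call to move; the robot and the scene stay as the last step left them, time stands still between calls to the robot, and variables do not carry over. Pictures are saved under pics/ and viewed, at most 10 in all, crops included, and the job is handed in when it is done.

Besides the shell and the picture viewer there is one more tool, called after "Request:" as a command line: name --argument value ..., lists and objects as JSON in quotes. apply_moves: Moves the arm, as the interface text tells. Its arguments: {"type":"object","properties":{"moves":{"type":"array","items":{"type":"array","items":{"type":"array","items":{"type":"number"}}}}},"required":["moves"]}

```bash
mkdir -p pics
python3 - <<'E'
from bench import telemetry, snapshot
import cv2, pickle
d={}
for n in("side","top"):
    s=snapshot(n); d[n]=s; cv2.imwrite(f"pics/{n}0.png",s["image"][:,:,::-1]); print(n,s["fovy"],s["cx"],s["cy"],s["R"],s["t"])
pickle.dump(d,open("s0.pkl","wb"))
print(telemetry.get_obs())
E
```

```text
side 55.209098179569054 320.30493367451606 192.80458380067648 [[ 0.97186269 -0.23485685  0.01803259]
 [-0.16646777 -0.73898647 -0.65283036]
 [ 0.16664752  0.63145962 -0.75728948]] [-0.4160815   0.13519251  0.7868487 ]
top 49.33534878294265 319.3779994825888 194.7172983455191 [[-0.02103032 -0.99950882  0.02323444]
 [-0.99310852  0.01820434 -0.11577593]
 [ 0.1152961  -0.02550913 -0.99300357]] [0.00849289 0.43256203 1.0168292 ]
{'time': 0.1, 'joint_positions': array([-1.42210315e+00,  8.78879527e-02,  1.37209977e+00, -2.70739796e-05,
        1.68361462e+00, -1.03095568e-01]), 'qvel': array([-0.00149388, -0.00162443, -0.00302866,  0.00073788, -0.00146033,
        0.0004098 ]), 'joint_torque': array([ 1.81412750e-03, -3.41253841e+01, -3.03300798e+01,  7.19826878e-02,
        3.04357661e-02, -9.92527430e-05]), 'tool_pos': array([ 0.13700378, -0.53255685,  0.40361878]), 'ee_rot': array([-3.13959086e+00, -1.80058176e-04,  2.51785542e-01]), 'wrist_force': array([ 0.09518234,  0.36850924, -0.49988409]), 'wrist_torque': array([ 0.00976726, -0.01789294, -0.01556107]), 'finger_force': 0.0, 'width': 0.09427231736816782}
```

View pics/side0.png

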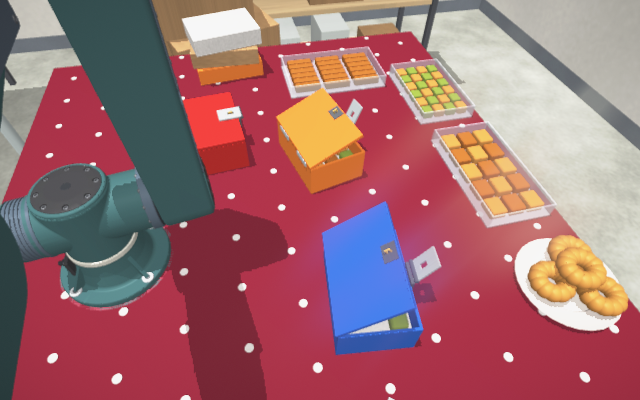

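View pics/top0.png

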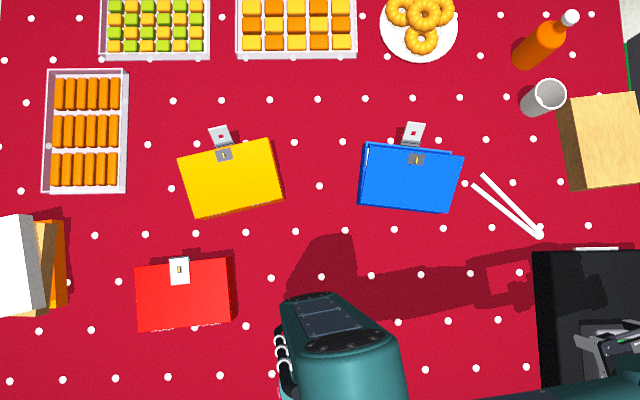

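Top view: the orange carrier's lid has corners at about (177,157), (270,138), (284,200) and (195,218), with its hasp leaning out near (220,132). In the side view its lid spans (278,117), (322,88), (362,137) and (302,157), with the hasp near (355,110). Blue is to the right of it in the top view, and red is behind it.

```bash
cat > h.py <<'E'
import numpy as np, cv2
def ray(s,p):
    f=s["image"].shape[0]/2/np.tan(np.radians(s["fovy"])/2)
    R=np.array(s["R"]);t=np.array(s["t"])
    d=R.T@np.array([(p[0]-s["cx"])/f,(p[1]-s["cy"])/f,1]); return -R.T@t,d/np.linalg.norm(d)
def tri(a,p,b,q):
    o1,d1=ray(a,p);o2,d2=ray(b,q)
    k=np.linalg.lstsq(np.c_[d1,-d2],o2-o1,rcond=None)[0]
    A=o1+k[0]*d1;B=o2+k[1]*d2; return (A+B)/2,np.linalg.norm(A-B)*1e3
def plane(s,p,z):
    o,d=ray(s,p); return o+d*(z-o[2])/d[2]
def pix(s,X):
    f=s["image"].shape[0]/2/np.tan(np.radians(s["fovy"])/2)
    c=np.array(s["R"])@X+s["t"]; return c[:2]/c[2]*f+[s["cx"],s["cy"]]
E
python3 - <<'E'
import pickle; from h import *
d=pickle.load(open("s0.pkl","rb"))
for n,roi,lo in(("top",(150,110,310,230),(15,120,200)),("side",(250,70,380,200),(15,120,210))):
    im=d[n]["image"];x0,y0,x1,y1=roi;c=im[y0:y1,x0:x1]
    hsv=cv2.cvtColor(c,cv2.COLOR_RGB2HSV)
    m=cv2.inRange(hsv,lo,(35,255,255))
    m=cv2.morphologyEx(m,cv2.MORPH_OPEN,np.ones((3,3)))
    k=max(cv2.findContours(m,0,2)[0],key=cv2.contourArea)
    print(n,cv2.contourArea(k),(cv2.approxPolyDP(cv2.convexHull(k),4,True)[:,0]+[x0,y0]).tolist())
a=cv2.resize(d["top"]["image"][110:230,165:300],None,fx=4,fy=4,interpolation=2)
b=cv2.resize(d["side"]["image"][80:200,270:370],None,fx=4,fy=4,interpolation=2)[:480]
o=np.zeros((480,800,3),np.uint8);o[:,:400]=cv2.resize(a,(400,356))[:480].__class__((0,)) if 0 else 0
a=cv2.resize(d["top"]["image"][110:230,165:265],None,fx=4,fy=4,interpolation=2)
cv2.imwrite("pics/c1.png",np.hstack([a,b])[:,:,::-1])
E
```

```text
top 5426.5 [[267, 138], [281, 198], [195, 217], [177, 158]]
side 3345.5 [[323, 89], [360, 135], [309, 166], [277, 116]]
```

View pics/c1.png

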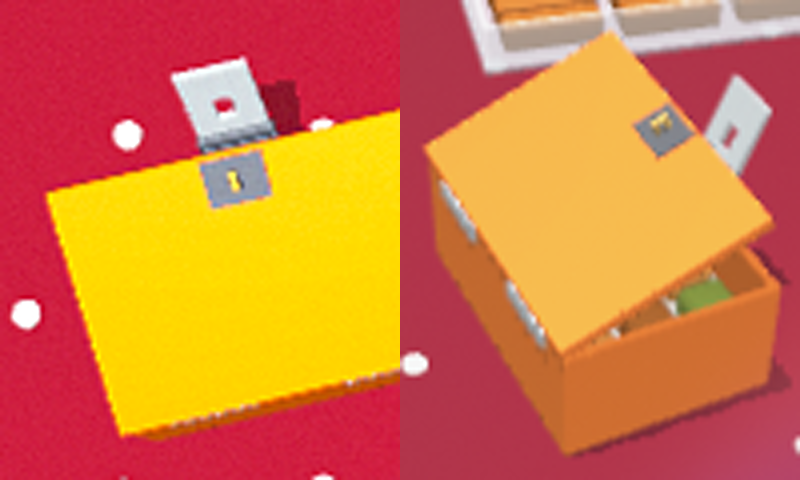

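The zoomed crop shows the lid corners, the hasp tip edge (top view about (217,126), side view about (359,103)) and the box's lower corners in the side view at about (312.5,193) and (363,177).

Run:
```python
import pickle; from h import *
np.set_printoptions(precision=4,suppress=True)
d=pickle.load(open("s0.pkl","rb"));T,S=d["top"],d["side"]
P={k:tri(T,a,S,b) for k,a,b in[("fL",(177,158),(322.5,88.3)),("fR",(269,138),(362.5,135)),("rR",(282,199.5),(311,167.5)),("rL",(195.5,218.5),(276.5,117)),("tip",(217.1,126.2),(358.6,103.4)),("catch",(223.5,155),(335.5,110.5))]}
for k,v in P.items(): print(k,v)
p={k:v[0] for k,v in P.items()}
print("front len",np.linalg.norm(p["fL"]-p["fR"]),"rear",np.linalg.norm(p["rL"]-p["rR"]),"depth",np.linalg.norm(p["fL"]-p["rL"]),np.linalg.norm(p["fR"]-p["rR"]))
y=(p["fL"]-p["fR"]+p["rL"]-p["rR"]);ang=np.arctan2(y[1],y[0])-np.pi/2;print("edge yaw deg",np.degrees(ang))
b0,b1=plane(S,(312.5,193),0),plane(S,(363,177),0);print("bottom",b0,b1,np.linalg.norm(b1-b0),np.degrees(np.arctan2(*(b1-b0)[1::-1])))
X=np.array([np.cos(ang),np.sin(ang),0]);mid=(p["rL"]+p["rR"])/2;fm=(p["fL"]+p["fR"])/2
th=np.arcsin((fm[2]-mid[2])/.14);print("theta",th)
# rear top edge is 10mm above hinge, rotated by theta back
hinge=mid+X*(.01*np.sin(th)); hinge[2]-=.01*np.cos(th);print("hinge",hinge)
hh=hinge+X*.148;hh[2]=.092;print("hasp hinge",hh,"tip rel",p["tip"]-hh,np.linalg.norm(p["tip"]-hh))
v=p["tip"]-hh;print("hasp ang",np.arctan2(v[2],-v@X),pix(T,hh),pix(S,hh))
```

```text
fL (array([0.5051, 0.3064, 0.1343]), np.float64(0.5582287138536421))
fR (array([0.5458, 0.1087, 0.1392]), np.float64(2.798457938674055))
rR (array([0.4209, 0.085 , 0.088 ]), np.float64(9.735988331398564))
rL (array([0.3789, 0.2776, 0.0871]), np.float64(3.179739306525929))
tip (array([0.5726, 0.2202, 0.1395]), np.float64(1.0179562584605109))
catch (array([0.5104, 0.2062, 0.1388]), np.float64(3.20966386759878))
front len 0.20198696870391558 rear 0.19717776231020748 depth 0.13774573572611434 0.13702873137490418
edge yaw deg 11.96940489723028
bottom [0.4296 0.0855 0.    ] [0.5636 0.1091 0.    ] 0.13598167066655642 9.97807548656908
theta 0.3587814404443555
hinge [0.4034 0.182  0.0782]
hasp hinge [0.5482 0.2127 0.092 ] tip rel [0.0244 0.0075 0.0475] 0.05394989956040195
hasp ang 2.0619279129537653 [224.8116 142.1939] [348.0308 122.4941]
```

Request:
apply_moves --moves '[[[0.7,-0.7,-0.4,0.3,1],[1.4,-1.4,-0.4,0.3,1],[2.1,-2.2,-0.4,0.3,1],[2.8,-2.9,-0.4,0.3,1],[3.5,-3.6,-0.4,0.3,1],[4.2,-4.4,-0.4,0.3,1],[4.9,-5.1,-0.4,0.3,1],[5.6,-5.8,-0.4,0.3,1],[6.3,-6.5,-0.4,0.3,1],[7.0,-7.3,-0.4,0.3,1]]]'

```text
time: 1.35
tool_pos: [0.3855, -0.0905, 0.4243]
ee_rot: [3.141, 0.0, 0.199]
wrist_force: [0.5, -0.6, 0.2]
width: 0.0008
finger_force: 0.0
```

Request:
apply_moves --moves '[[[0.8,-0.9,0,0,1],[1.6,-1.8,0,0,1],[2.4,-2.7,0,0,1],[3.2,-3.6,0,0,1],[3.8,-4.4,0,0,1],[3.8,-4.4,0,0,1],[3.8,-4.4,0.8,0,1],[3.8,-4.4,1.2,0,1],[3.8,-4.4,1.5,0,1],[3.8,-4.4,1.5,0,1]]]'

```text
time: 2.6
tool_pos: [0.5273, 0.1605, 0.3485]
ee_rot: [3.141, 0.003, 0.198]
wrist_force: [-0.4, 0.1, 0.0]
width: 0.0007
finger_force: 0.0
```

Request:
apply_moves --moves '[[[0,0,0.2,0,1],[0,0,0.4,0,1],[0,0,0.6,0,1],[0,0,0.8,0,1],[0,0,1.0,0,1],[0,0,1.1,0,1],[0,0,1.2,0,1],[0,0,1.24,0,1],[0,0,1.24,0,1],[0,0,1.24,0,1]]]'

```text
time: 3.85
tool_pos: [0.5277, 0.1614, 0.2894]
ee_rot: [3.142, -0.001, 0.2]
wrist_force: [-1.3, -0.0, 8.1]
width: 0.0004
finger_force: 3.8
```

Request:
apply_moves --moves '[[[0,0,0.06,0,1],[0,0,0.1,0,1],[0,0,0.1,0,1],[0,0,0.1,0,1]]]'

```text
time: 4.35
tool_pos: [0.5274, 0.1613, 0.2891]
ee_rot: [3.141, -0.003, 0.2]
wrist_force: [-8.7, -1.7, 24.9]
width: 0.0006
finger_force: 12.3
```

Request:
apply_moves --moves '[[[0,0,-0.6,0,1],[0,0,-1.2,0,1],[0,0,-1.6,0,1],[0.8,0,-1.6,0,1],[1.7,0,-1.6,0,1],[1.7,-0.5,-1.6,0,1],[1.7,-0.93,-1.6,0,1],[1.7,-0.93,-1.1,0,1],[1.7,-0.93,-0.65,0,1],[1.7,-0.93,-0.65,0,1]]]'

```text
time: 5.6
tool_pos: [0.6005, 0.2241, 0.3126]
ee_rot: [3.141, 0.006, 0.2]
wrist_force: [-0.1, -0.6, 0.4]
width: 0.0003
finger_force: 0.0
```

Run:
```python
from bench import snapshot
import cv2,numpy as np
a=snapshot("side")["image"][40:220,230:430]; b=snapshot("top")["image"][60:240,140:340]
cv2.imwrite("pics/c2.png",np.hstack([cv2.resize(i,(400,360)) for i in(a,b)])[:,:,::-1])
```

```text
(no output)
```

View pics/c2.png

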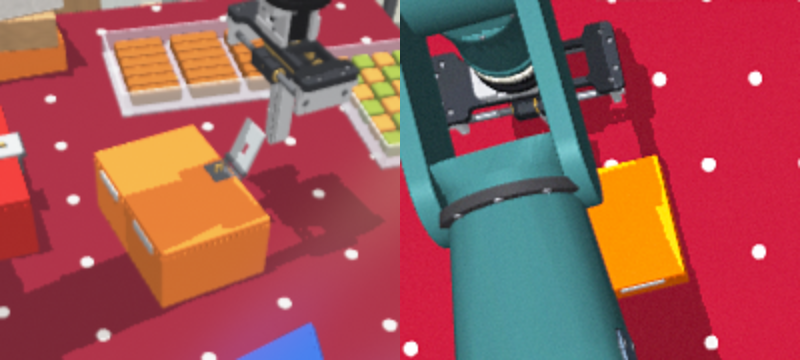

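The lid is shut, the hasp leans out at about (245,145) in the left crop, and the closed fingers stand just in front of it. I'll sweep the hasp over next.

Request:
apply_moves --moves '[[[-0.3,0,0,0,1],[-0.6,0,0,0,1],[-0.85,0,0,0,1],[-1.1,0,0,0,1],[-1.35,0,0,0,1],[-1.6,0,0,0,1],[-1.8,0,0,0,1],[-1.95,0,0.1,0,1],[-1.95,0,0.25,0,1],[-1.95,0,0.35,0,1]]]'

```text
time: 6.95
tool_pos: [0.506, 0.2043, 0.2965]
ee_rot: [3.141, 0.002, 0.199]
wrist_force: [-0.6, 0.1, 0.2]
width: 0.0005
finger_force: 0.3
```

Request:
apply_moves --moves '[[[0,0,0.06,0,1],[0,0,0.12,0,1],[0,0,0.12,0,1],[0,0,0.12,0,1]]]'

```text
time: 7.45
tool_pos: [0.5059, 0.2043, 0.295]
ee_rot: [3.141, 0.001, 0.2]
wrist_force: [-7.1, -3.3, 15.1]
width: 0.0006
finger_force: 7.7
```

The fingertips stopped at z = 0.096 under 15 N, which is the height of a flat strap. I'll lift off and check.

Request:
apply_moves --moves '[[[0,0,-0.6,0,1],[0,0,-1.2,0,1],[0,0,-1.8,0,1],[-0.5,0.8,-2.2,0,1],[-1.0,1.6,-2.4,0,1],[-1.5,2.4,-2.4,0,1],[-2,3.2,-2.4,0,1],[-2,4.0,-2.4,0,1],[-2,4.0,-2.4,0,1]]]'

```text
time: 8.57
tool_pos: [0.4481, -0.0134, 0.4113]
ee_rot: [3.141, 0.0, 0.195]
wrist_force: [-1.2, 0.2, 0.3]
width: 0.0003
finger_force: 0.0
```

Run:
```python
from bench import snapshot
import cv2,numpy as np
a=snapshot("side")["image"][60:220,250:410]; b=snapshot("top")["image"][100:260,150:310]
cv2.imwrite("pics/c3.png",np.hstack([cv2.resize(i,(400,400)) for i in(a,b)])[:,:,::-1])
```

```text
(no output)
```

View pics/c3.png

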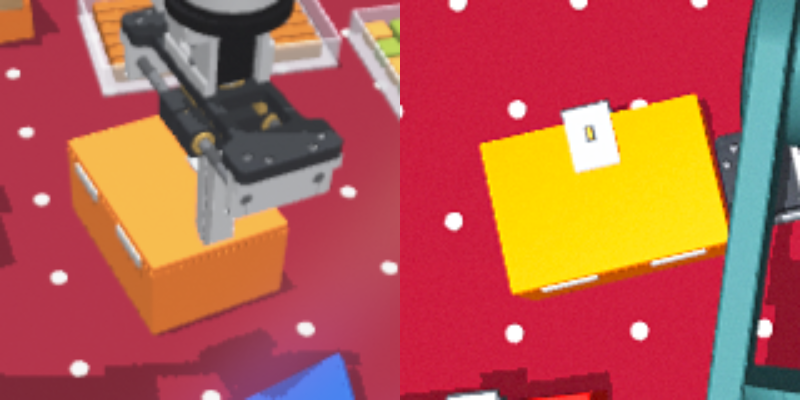

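In the top crop the hasp lies flat on the lid at about (590,140), with the brass catch standing in its slot at about (590,132). The lid is shut and the gripper is clear of everything.

```bash
python3 -c "
from bench import ticket
print(ticket.close_job())"
```

```text
the job is handed in; nothing more can be done
None
```

The orange carrier's lid is pressed shut and its hasp lies flat over the catch; the gripper never came near the blue carrier's lid or hasp, and the job was handed in at about 9 s without a verdict being returned.

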